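# Load a gear pump into the bench clamp and wind it tight by its crank

## Robot

A 6-joint arm with a two-finger parallel gripper is mounted at the origin on the work surface. World frame = base frame: x ahead of the robot, y to its left, z up, the work surface at z = 0. Lengths are in m, angles in rad, forces in N, time in s.
With the tool pointing down it reaches from about 0.3 to 0.775 m from the base axis. Payload 14.6 kg.
Tool frame: the origin (TCP) lies on the mounting face of the last link; the fingertips stand 199 mm ahead of it and the grasp point (between the pads) lies 180 mm ahead of it; z points along the fingers, y is the direction in which the jaws open and shut (so a half turn about z gives the same grasp; the last joint's range is limited). The gripper opens to 94 mm and grips with 3 to 60 N. Pads are 16 mm wide; open, the fingers measure 119 mm over their backs; the gripper's body (75 mm by 177 mm) begins 78 mm behind the grasp point.
Start: joints at [1.078, 0.3, 1.521, -0, 1.321, -0.067], TCP at [0.227, 0.501, 0.405] pointing down, gripper open.
Joint ranges: [-3.03, 3.03], [-0.79, 2.21], [0.23, 2.52], [-1.04, 4.18], [0, 3.07], [-2.55, 2.55]. Speed limits (rad/s): [2.22, 2.22, 2.57, 3.14, 3.14, 3.14].

## Interface

Orientations are given as [roll, pitch, yaw] about the fixed x, y, z axes, in that order (R = Rz(yaw) Ry(pitch) Rx(roll)).
In Python, from station import sensors, vision, job gives the robot as it stands. The module is installed in compiled form; this text tells all that it offers.
- The arm moves only by the tool arm_command, never from a script. Its argument "plan" is one flat list of numbers, 5 for each row, row after row: the closure, from -1 (fully open) to 1 (shut), so that 0 is half open, then the shift along the world's x, y, z scaled (see below), then the turn about the world's z scaled (see below). A call has 1 to 20 rows; each row is the pose to reach, as a shift and turn from the pose commanded when the call began; what a row does not reach only later rows make up. The controller multiplies each number of a shift by 400 mm and each number of a turn by 120 degrees. A row lasts 1/10 s, in which the tool goes at most 50 mm and 8.59 degrees, less where a joint would pass 70% of its speed; a pose out of reach is approached as far as the arm can. A call with a number of a shift or a turn outside -1 to 1 is refused whole. A call with a gripper value outside its range is refused whole. The fingers move at their own pace and stop on an object; "newtons" is the grip in N (left out, the last holds). Time passes only in rows, so rows that repeat a pose let the fingers close. It gives the time, the measured TCP pose, the force and the opening at its end, in the units of the state.
- sensors.get_obs(): the state, without advancing time (a new reading comes with each control period).
- vision.camera(name): name is "scene" or "top" or "wrist"; returns the picture (420x560x3 uint8, blue, green, red); there is no depth.
- vision.camera_params(name): a dict with "intrinsics" (3x3 intrinsics, pixels), "rvec" (rotation vector, rad) and "tvec" (3), from world to camera coordinates, as OpenCV has them. Camera axes: x right, y down, z forward; pixel columns grow to the right and rows downward; lengths in m; the calibration is good to about 2 mm. A picture is of the moment at which its call begins: read the wrist's pose just before it. camera_params takes no time and is no camera call; for the wrist camera it gives the pose at the moment of the call.
- job.hand_in(): hands the job in, once; it reports no verdict.
Trained networks look in the newest picture that a camera, given by its name, has taken for a name from the list of things; names that differ only in an ending like _2 or _b are one class to them, and where a whole thing is asked for, a point or a joint stands for the part that bears it (a point fixed in the world has none). Each returns a list of dicts, best first, with "confidence" (0 to 1); they miss things now and then, are a little off and sometimes report something else, mostly with a low value. They report only what shows in the picture. A call takes as long as a camera call. They do not tell look-alikes from the thing itself.
- vision.search_frame(name, camera): "at" ([row, column] in pixels, amid what is visible of it).
- vision.silhouettes(name, camera): "mask" (420x560 bool, what is visible of it) and "at" ([row, column] in pixels, amid what is visible of it).
- vision.pinpoint(name, camera): "at" ([row, column] in pixels: a listed point, or the origin of a listed thing).
The state is a dict: "time_s": time; "qpos": joint angles; "joint_vel": joint speeds; "tau": joint torques, N m; "ee_pos": TCP position; "eef_rot": TCP orientation; "force": force on the tool from outside, world axes, zero at the start; "moment": the same for the moment, N m; "grip_width": finger opening in m.
Only numpy, scipy, OpenCV 4.12 (cv2) and the standard library are available. Lean on these libraries where they do the work, as an engineer would, in place of code of your own. Each camera call takes 0.05 s, during which the arm holds its last target.

## Task

Set the gear pump upright in the bed of the blue clamp, lengthwise between the orange pad and the end stop, and let go of it. Then take the crank by its loose red sleeve and, keeping hold of the sleeve, wind it clockwise until the pump is pushed up against the end stop and you feel the clamp bite firmly; do not force it further, then let go. Leave the brush, the screwdriver and the beaker alone.

Things in the scene. Friction and masses are not known exactly. Their poses are not given: they have to be found in the camera images.
- pump: gear pump, plain aluminium block 110 mm long (its x), 60 mm wide (its y), 60 mm high, flat ends, two capped ports standing 10 mm above its top; 0.6 to 0.9 kg, loose, starts on the bench. Origin: centre of its underside, z up. Either end may face the pad.
- fixture: blue bench clamp, fixed; base 130 mm (its x) by 400 mm (its y, the clamp axis). Origin: centre of its underside; z up. The flat bed is 30 mm above the bench; guide rails 6 mm high run along it, inner faces at x = -43 and +43 mm. Grey gearbox, top at 100 mm, at y = +90 to +200 mm.
- bed_end (a point): point on the bed's middle line at bed height, 135 mm from the fixture's origin along its -y. The dark end stop (80 mm wide, 55 mm high above the bed, rigid) stands near here, its face towards the pad anywhere from fixture y = -155 to -115 mm, where the last user locked it: its place is not reported and must be felt or seen.
- pad: orange pad, 74 mm wide, 46 mm high, on the sliding jaw. Origin: centre of the lower edge of its pressing face, which looks along fixture -y. The face starts at fixture y = +55 to +75 mm and moves along -y by 8 mm per radian of crank (50 mm a turn). It yields on springs of 6 N/mm through 12 mm, then is solid; over 150 N damages the pump.
- crank (a joint): crank angle, rad; grows clockwise seen from above, which closes the clamp. At 0 the arm points along fixture +x; it starts at 0 to 2.5 and must go 1 to 2.5 turns on. Stays where it is left. Turning it free takes about 6 N at the sleeve (a hand that pauses feels less), each 10 N of clamping about 1.2 N more, so a firm clamp, 25 to 50 N, adds 3 to 6 N. Up to about 50 N stays on after letting go.
- crank_axis (a point): point on the crank's vertical axis at the height of the crank arm (120 mm above the bench).
- sleeve: red grip sleeve of the crank: upright cylinder, 28 mm diameter, 74 mm tall, spinning freely on its pin, so that a hand can keep its heading while the crank goes round; its axis is 65 mm from the crank axis. Origin: centre of its lower end, 134 mm above the bench; its top is at 208 mm. It turns with the hand that holds it.
- sleeve_mid (a point): point on the sleeve's axis half way up, 171 mm above the bench.
- brush: paint brush with red handle, 200 mm long, lying on the bench; leave alone.
- screwdriver: screwdriver with blue handle, 190 mm long, lying on the bench; leave alone.
- beaker: clear plastic beaker, 72 mm across, 110 mm high, standing on the bench; leave alone.
Not all that is in view belongs to the job. Leave any turquoise look-alike of the pump alone.

How it is judged:
On the way, in this order (a step that is already met when the one before it is completed fails the run):
1. the pump stands upright in the bed, lengthwise between pad and end stop, and is let go (x of pump in the frame of fixture between -0.025 and 0.025 m and y of pump in the frame of fixture between -0.11 and 0.03 m and z of pump in the frame of fixture between 0.026 and 0.034 m and angle between pump's own z axis and vertical below 0.1 rad and angle between the x axis of pump and the y axis of fixture, either way round below 0.35 rad and contact force between the fingers and pump below 0.3 N), for 0.2 s.
2. the pad is wound onto the pump and bites: at least 15 N (contact force between pad and pump above 15 N), for 0.1 s.
At the end, for the whole second after the job is handed in: The pump rests upright on the bed of the clamp, lengthwise along the clamp axis within 0.1 rad and within 25 mm of the bed's middle line, at rest, pressed by the pad with more than 15 N (so it is squeezed against the end stop), the crank let go (contact force between pad and pump above 15 N and x of pump in the frame of fixture between -0.025 and 0.025 m and z of pump in the frame of fixture between 0.026 and 0.036 m and angle between pump's own z axis and vertical below 0.1 rad and angle between the x axis of pump and the y axis of fixture, either way round below 0.1 rad and linear speed of pump below 0.01 m/s); the robot touches nothing.
It fails at once if the clamp is forced: more than 150 N between pad and pump (contact force between pad and pump above 150 N).
It fails at once if the crank is wound without a hand on its sleeve (velocity of joint crank above 0.8 rad/s and contact force between the fingers and sleeve below 0.1 N).
It fails at once if the brush is moved more than 30 mm (distance of brush from where it was at the start of the episode above 0.03 m).
It fails at once if the screwdriver is moved more than 30 mm (distance of screwdriver from where it was at the start of the episode above 0.03 m).
It fails at once if the beaker is moved more than 30 mm or tipped (distance of beaker from where it was at the start of the episode above 0.03 m or angle between beaker's own z axis and vertical above 0.4 rad).
It also fails if it takes over 72 s, if anything falls off the work surface, if the arm or the gripper's body presses on something with over 40 N, if the wrist force passes 120 N, or if a joint passes its speed limit or range.

## Working session

There is one attempt and no reset: what is moved stays moved. The work goes in short steps, Python scripts to look and compute and a tool call to move; the robot and the scene stay as the last step left them, time stands still between calls to the robot, and variables do not carry over. Pictures are saved under pics/ and viewed, and the job is handed in when it is done.

Besides the shell and the picture viewer there is one more tool, called after "Request:" as a command line: name --argument value ..., lists and objects as JSON in quotes. arm_command: Moves the arm, as the interface text tells. Its arguments: {"type":"object","properties":{"plan":{"type":"array"},"newtons":{"type":"number"}},"required":["plan"]}

```bash
mkdir -p pics; cat > h.py <<'E'
import numpy as np, cv2
from station import sensors, vision, job
def snap(cam,fn):
    im=vision.camera(cam); cv2.imwrite('pics/'+fn,im); return im
def ray(cam,rc):
    p=vision.camera_params(cam);K=np.array(p['intrinsics']);R=cv2.Rodrigues(np.array(p['rvec'],float))[0];t=np.array(p['tvec'],float).ravel()
    d=R.T@(np.linalg.inv(K)@np.array([rc[1],rc[0],1.]));o=-R.T@t
    return o,d
def atz(cam,rc,z):
    o,d=ray(cam,rc);return o+d*(z-o[2])/d[2]
def proj(cam,P):
    p=vision.camera_params(cam)
    u=cv2.projectPoints(np.array(P,float).reshape(-1,3),np.array(p['rvec'],float),np.array(p['tvec'],float),np.array(p['intrinsics'],float),None)[0].reshape(-1,2)
    return u[:,::-1]
def tri(cs):
    A=np.zeros((3,3));b=np.zeros(3)
    for c,rc in cs:
        o,d=ray(c,rc);d=d/np.linalg.norm(d);M=np.eye(3)-np.outer(d,d);A+=M;b+=M@o
    return np.linalg.solve(A,b)
E
python3 - <<'E'
from h import *
np.set_printoptions(precision=4,suppress=True)
print(sensors.get_obs())
for c in ['scene','top','wrist']:
    snap(c,c+'0.png')
    o,d=ray(c,(210,280));print(c,o,d)
for c in ['top','scene']:
  for n in ['pump','fixture','bed_end','pad','crank_axis','sleeve','sleeve_mid','beaker','brush','screwdriver']:
    print(c,n,[(np.round(x['at'],1),round(x['confidence'],2)) for x in vision.pinpoint(n,c)])
E
```

```text
{'time_s': 0.0, 'qpos': array([ 1.0784,  0.3005,  1.5216, -0.    ,  1.3207, -0.0666]), 'joint_vel': array([ 0.0018, -0.0006,  0.0009,  0.0011,  0.0008,  0.0013]), 'tau': array([  0.0009, -53.1809, -35.273 ,   0.0708,   0.0245,  -0.    ]), 'ee_pos': array([0.2272, 0.5009, 0.4041]), 'eef_rot': array([-3.1405, -0.0001,  2.7158]), 'force': array([-0.8565, -0.2647, -0.4003]), 'moment': array([-0.0452,  0.0065, -0.0069]), 'grip_width': 0.09408381840800357}
scene [ 1.3232 -0.4896  1.2996] [-0.4931  0.3016 -0.8164]
top [ 0.4205 -0.0576  1.3047] [ 0.1155  0.0147 -0.9933]
wrist [0.1565 0.5332 0.3844] [ 0.255  -0.1    -0.9619]
top pump [(array([244.5, 449.8]), 0.98), (array([189.2, 384.1]), 0.88), (array([236.8, 395.9]), 0.63), (array([289.3, 385.3]), 0.59)]
top fixture [(array([232.1, 238.6]), 0.74)]
top bed_end [(array([225.1, 282.2]), 0.84)]
top pad [(array([232.6, 212. ]), 0.46)]
top crank_axis [(array([232.7, 176.3]), 0.63)]
top sleeve [(array([203.1, 172.9]), 0.69), (array([223.8, 284.9]), 0.24)]
top sleeve_mid [(array([201.9, 172.5]), 0.45)]
top beaker [(array([143.1, 345.7]), 0.7), (array([230.4, 208.1]), 0.25)]
top brush [(array([139.8, 257.8]), 0.69)]
top screwdriver [(array([229.4, 125.5]), 0.6)]
scene pump [(array([248. , 169.7]), 0.91), (array([262.4, 113.5]), 0.71), (array([284.3, 200.1]), 0.64), (array([205.9, 159.9]), 0.59)]
scene fixture [(array([192.3, 308.3]), 0.81)]
scene bed_end [(array([209. , 267.5]), 0.67)]
scene pad [(array([180.6, 324.3]), 0.73), (array([149.2, 345.9]), 0.44)]
scene crank_axis [(array([148.5, 347.8]), 0.84)]
scene sleeve [(array([161.9, 356.2]), 0.68), (array([192.9, 305.8]), 0.45)]
scene sleeve_mid [(array([153.4, 360.6]), 0.68)]
scene beaker [(array([303.3, 252.1]), 0.97)]
scene brush [(array([267.6, 336.4]), 0.6), (array([249.6, 170.2]), 0.57)]
scene screwdriver [(array([158.7, 382.6]), 0.58)]
```

View pics/scene0.png

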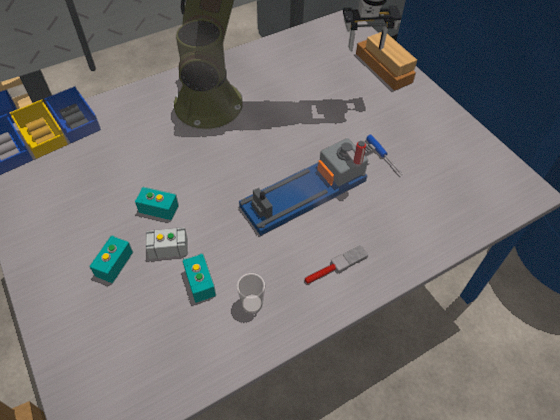

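View pics/top0.png

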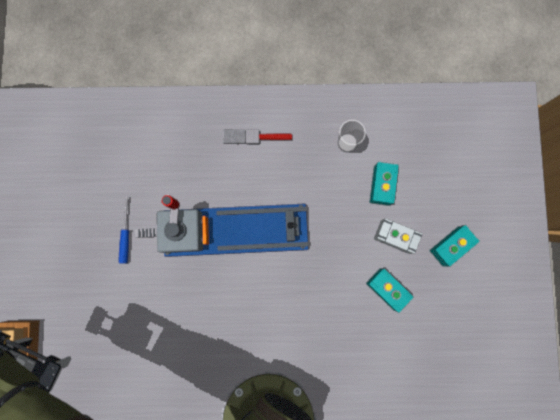

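View pics/wrist0.png

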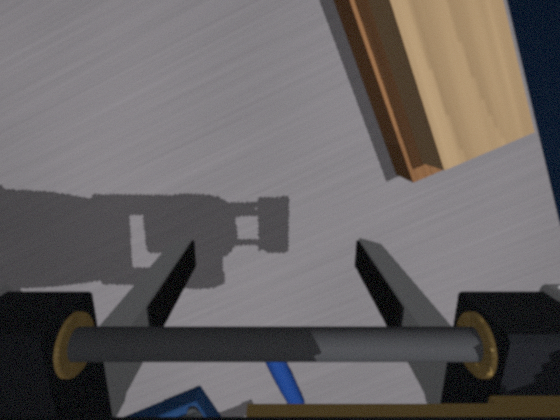

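The top view shows the real grey pump at about (236,400) with three turquoise decoys around it. The clamp's gearbox is at (230,178), its end stop at (224,292) and the red sleeve at (202,169). Next I'll measure these.

```bash
python3 - <<'E'
from h import *
np.set_printoptions(precision=4,suppress=True)
im=cv2.imread('pics/top0.png')
a=cv2.resize(im[165:325,340:490],None,fx=5,fy=5,interpolation=cv2.INTER_CUBIC)[:600]
cv2.imwrite('pics/pz.png',cv2.resize(im[175:320,350:490],None,fx=4,fy=4,interpolation=cv2.INTER_CUBIC))
cv2.imwrite('pics/fz.png',cv2.resize(im[180:270,110:320],None,fx=3.8,fy=3.8,interpolation=cv2.INTER_CUBIC))
vision.camera('top')
m=[s for s in vision.silhouettes('pump','top')]
for s in m:
    r=cv2.minAreaRect(np.argwhere(s['mask'])[:,::-1].astype(np.float32)); print(s['at'],s['confidence'],r,s['mask'].sum())
for n in ['fixture','sleeve','pad','screwdriver']:
    s=vision.silhouettes(n,'top')
    for q in s: print(n,q['at'],q['confidence'],cv2.minAreaRect(np.argwhere(q['mask'])[:,::-1].astype(np.float32)))
T=lambda rc,z:atz('top',rc,z)
print('pump base',T((236.8,395.9),0),tri([('top',(236.8,395.9)),('scene',(248,169.7))]))
print('fix',T((232.1,238.6),0),tri([('top',(232.1,238.6)),('scene',(192.3,308.3))]))
print('bed_end',T((225.1,282.2),.03),tri([('top',(225.1,282.2)),('scene',(209,267.5))]))
print('axis',T((232.7,176.3),.12),tri([('top',(232.7,176.3)),('scene',(148.5,347.8))]))
print('sleeve',T((203.1,172.9),.134),tri([('top',(203.1,172.9)),('scene',(161.9,356.2))]))
print('mid',T((201.9,172.5),.171),tri([('top',(201.9,172.5)),('scene',(153.4,360.6))]))
print('pad',T((232.6,212),.03),tri([('top',(232.6,212)),('scene',(180.6,324.3))]))
print('beaker',T((143.1,345.7),0), 'brush',T((139.8,257.8),0.01))
E
```

```text
[235.0, 399.5] 0.84 ((397.8103332519531, 235.72413635253906), (44.009796142578125, 24.8831729888916), 21.801410675048828) 1054
[246.2, 453.6] 0.84 ((454.0573425292969, 245.36886596679688), (26.247560501098633, 44.68486785888672), 50.19443130493164) 1121
[187.0, 385.5] 0.83 ((383.4036560058594, 183.49380493164062), (25.398805618286133, 42.7176399230957), 3.6913859844207764) 1018
[288.6, 386.5] 0.63 ((389.7500305175781, 289.2500305175781), (43.84061813354492, 24.748737335205078), 45.0) 1028
fixture [228.7, 227.0] 0.82 ((221.66058349609375, 229.0179901123047), (172.81320190429688, 62.664405822753906), 3.7861123085021973)
fixture [243.4, 125.2] 0.16 ((124.4649887084961, 230.56031799316406), (9.855770111083984, 65.31007385253906), 3.5763344764709473)
sleeve [202.5, 172.8] 0.49 ((172.50003051757812, 203.00003051757812), (12.521980285644531, 10.28591251373291), 26.56505012512207)
pad [240.4, 123.1] 0.62 ((124.55517578125, 230.06207275390625), (9.689133644104004, 66.29716491699219), 3.3664608001708984)
pad [231.0, 206.4] 0.43 ((204.5, 230.0), (26.0, 7.0), 90.0)
screwdriver [246.9, 125.5] 0.62 ((123.5, 230.5), (65.0, 9.0), 90.0)
pump base [ 0.4915 -0.3664  0.    ] [ 0.4933 -0.3622  0.0003]
fix [0.5103 0.0801 0.    ] [ 0.5166  0.0922 -0.0029]
bed_end [ 0.5263 -0.0444  0.03  ] [ 0.5267 -0.0456  0.0168]
axis [0.5025 0.2283 0.12  ] [0.5073 0.2387 0.1141]
sleeve [0.5778 0.2349 0.134 ] [0.5773 0.2337 0.1284]
mid [0.5759 0.2268 0.171 ] [0.5789 0.2327 0.1661]
pad [0.5078 0.1509 0.03  ] [0.5126 0.161  0.0101]
beaker [ 0.7656 -0.2314  0.    ] brush [0.776  0.0236 0.01  ]
```

View pics/pz.png

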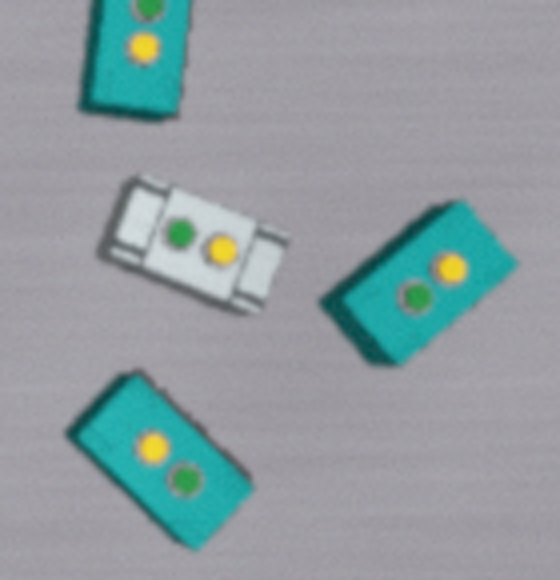

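View pics/fz.png

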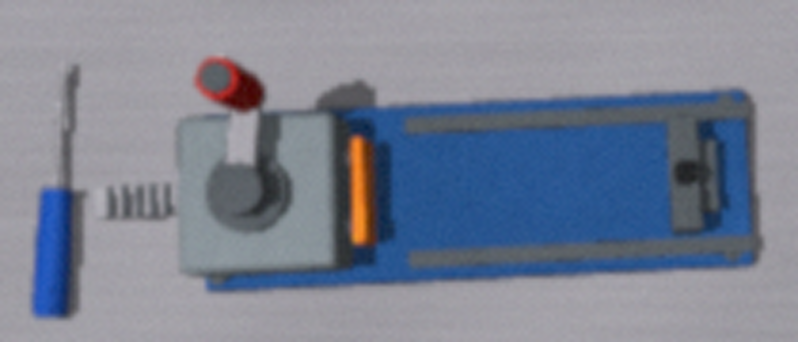

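The zoomed view confirms the layout: the crank points roughly along fixture +x, and the pump's two ports are visible. Next I'll fit the poses.

```bash
python3 - <<'E'
from h import *
from scipy.optimize import least_squares
np.set_printoptions(precision=4,suppress=True)
T=lambda c,r,z:atz('top',(r,c),z)[:2]
F=lambda x,y:(110+x/3.8-.3,180+y/3.8-.3)
P=lambda x,y:(350+x/4-.4,175+y/4-.4)
# fixture corners local(x,y), z .03
obs=[((65,-200),F(750,90),.03),((-65,-200),F(757,265),.03),((-65,200),F(207,290),.0),]
W=np.array([T(*o[1],o[2]) for o in obs]);L=np.array([o[0] for o in obs])/1000
def f(p):
    c,s=np.cos(p[2]),np.sin(p[2]);return (L@np.array([[c,s],[-s,c]])+p[:2]-W).ravel()
r=least_squares(f,[.51,.08,0]);p=r.x;print('fix',p,f(p))
c,s=np.cos(p[2]),np.sin(p[2]);R=np.array([[c,-s],[s,c]])
loc=lambda w:(np.array(w)[:2]-p[:2])@R
print('rails',[loc(T(*F(x,y),.036)) for x,y in [(410,132),(668,120),(410,250),(750,238)]])
print('pad top face',loc(T(*F(374,140),.076)),loc(T(*F(374,243),.076)))
print('stop top',[loc(T(*F(x,y),.085)) for x,y in [(669,115),(672,232),(697,112),(700,230)]])
print('gearbox top',[loc(T(*F(x,y),.1)) for x,y in [(178,120),(335,113),(340,265),(182,273)]])
print('sleeve top',T(*F(217,77),.208),loc(T(*F(217,77),.208)))
print('axis', loc((.507,.2385)),loc((.5025,.2283)),'bedend',loc((.5263,-.0444)))
# pump
C=np.array([T(*P(x,y),.06) for x,y in [(142,177),(288,238),(252,312),(108,248)]])
print('pump top corners',C,C.mean(0),[np.linalg.norm(C[i]-C[(i+1)%4]) for i in range(4)])
g,yv=T(*P(180,234),.07),T(*P(222,250),.07);d=yv-g
print('ports',g,yv,(g+yv)/2,np.degrees(np.arctan2(d[1],d[0])), np.linalg.norm(d))
for a,b in[(0,1),(3,2)]:
    d=C[b]-C[a];print(np.degrees(np.arctan2(d[1],d[0])))
E
```

```text
fix [0.5164 0.0867 0.0256] [ 0.0002  0.003  -0.0013  0.0026  0.0011 -0.0056]
rails [array([0.0424, 0.0469]), array([ 0.0441, -0.1418]), array([-0.0436,  0.0487]), array([-0.0442, -0.1981])]
pad top face [0.0332 0.0666] [-0.0395  0.0678]
stop top [array([ 0.0421, -0.1427]), array([-0.0401, -0.1417]), array([ 0.0435, -0.1624]), array([-0.0395, -0.1613])]
gearbox top [array([0.0498, 0.1984]), array([0.0505, 0.0893]), array([-0.0549,  0.0874]), array([-0.0563,  0.1961])]
sleeve top [0.5757 0.2313] [0.0629 0.1431]
axis [-0.0055  0.152 ] [-0.0103  0.1419] bedend [ 0.0065 -0.1313]
pump top corners [[ 0.5374 -0.3248]
 [ 0.4947 -0.422 ]
 [ 0.4451 -0.3954]
 [ 0.4894 -0.2999]] [ 0.4916 -0.3605] [np.float64(0.10623342183046951), np.float64(0.05626334575496881), np.float64(0.10527669798535437), np.float64(0.05401224649594193)]
ports [ 0.4977 -0.3467] [ 0.4866 -0.3744] [ 0.4921 -0.3606] -111.78217844862188 0.02988625617891967
-113.69752679567866
-114.88779826310635
```

Request:
arm_command --plan '[-1,0.375,-1,0.125,-0.5,-1,0.375,-1,0.125,-0.5,-1,0.375,-1,0.125,-0.5,-1,0.375,-1,0.125,-0.5,-1,0.375,-1,0.125,-0.5,-1,0.375,-1,0.125,-0.5,-1,0.375,-1,0.125,-0.5,-1,0.375,-1,0.125,-0.5,-1,0.375,-1,0.125,-0.5,-1,0.375,-1,0.125,-0.5]'

```text
time_s: 2.45
ee_pos: [0.3779, 0.0983, 0.4552]
eef_rot: [3.14, 0.0, 1.664]
force: [0.2, -0.0, -0.0]
grip_width: 0.0942
```

Request:
arm_command --plan '[-1,0.285,-1,-0.1,-0.244,-1,0.285,-1,-0.1,-0.244,-1,0.285,-1,-0.1,-0.244,-1,0.285,-1,-0.1,-0.244,-1,0.285,-1,-0.1,-0.244,-1,0.285,-1,-0.1,-0.244,-1,0.285,-1,-0.1,-0.244,-1,0.285,-1,-0.1,-0.244,-1,0.285,-1,-0.1,-0.244,-1,0.285,-1,-0.1,-0.244]'

```text
time_s: 3.45
ee_pos: [0.4917, -0.3004, 0.4133]
eef_rot: [-3.14, -0.0, 1.156]
force: [0.5, 0.8, -0.8]
grip_width: 0.0941
```

```bash
python3 - <<'E'
from h import *
np.set_printoptions(precision=4,suppress=True)
o=sensors.get_obs();print(o['ee_pos'],o['eef_rot'],o['time_s'])
im=snap('wrist','w1.png')
for s in vision.pinpoint('pump','wrist')[:4]: print(s, atz('wrist',s['at'],0))
p=vision.camera_params('wrist');np.savez('w1.npz',**{k:np.array(v) for k,v in p.items()})
E
```

```text
[ 0.4917 -0.3004  0.4133] [-3.1399 -0.0003  1.1558] 3.45
{'at': [330.3, 323.9], 'confidence': 0.97} [ 0.4692 -0.5159  0.    ]
{'at': [227.9, 297.4], 'confidence': 0.79} [ 0.4933 -0.3628 -0.    ]
{'at': [250.1, 184.3], 'confidence': 0.73} [ 0.3479 -0.3321  0.    ]
{'at': [157.4, 400.6], 'confidence': 0.64} [ 0.6403 -0.3303  0.    ]
```

View pics/w1.png

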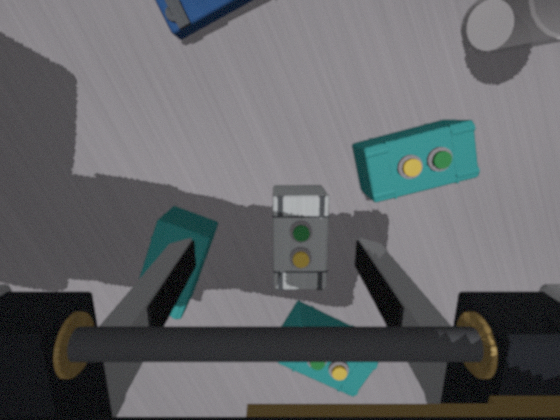

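The pump lies nearly straight under the jaws, with its ports at about (231,301) and (260,301). The finger gaps to the decoys are about 25 mm.

```bash
python3 - <<'E'
from h import *
np.set_printoptions(precision=4,suppress=True)
im=cv2.imread('pics/w1.png')
h=cv2.cvtColor(im,cv2.COLOR_BGR2HSV)[210:280,280:325]
for lo,hi in [((15,80,40),(35,255,255)),((45,80,20),(80,255,255))]:
    m=cv2.inRange(h,lo,hi);r,c=np.nonzero(m);a=(r.mean()+210,c.mean()+280);print(a,len(r));w=atz('wrist',a,.07);print(w)
    try: d=w0-w;print((w0+w)/2,np.degrees(np.arctan2(d[1],d[0])))
    except NameError: w0=w
# side edges of top face z .06
for a in [(187,274),(288,273),(187,326),(288,327)]: print(atz('wrist',a,.06))
E
```

```text
(np.float64(259.22477064220186), np.float64(300.42660550458714)) 218
[ 0.4877 -0.3727  0.07  ]
(np.float64(232.96969696969697), np.float64(300.92929292929296)) 198
[ 0.4996 -0.3454  0.07  ]
[ 0.4936 -0.359   0.07  ] -113.52221501647125
[ 0.4927 -0.2911  0.06  ]
[ 0.4447 -0.3973  0.06  ]
[ 0.542  -0.3127  0.06  ]
[ 0.5007 -0.4218  0.06  ]
```

Request:
arm_command --plan '[-1,0.004,-0.149,-0.1,0.003,-1,0.004,-0.149,-0.1,0.003,-1,0.004,-0.149,-0.1,0.003,-1,0.004,-0.149,-0.22,0.003,-1,0.004,-0.149,-0.33,0.003,-1,0.004,-0.149,-0.42,0.003,-1,0.004,-0.149,-0.48,0.003,-1,0.004,-0.149,-0.495,0.003,-1,0.004,-0.149,-0.495,0.003]' --newtons 40

```text
time_s: 4.45
ee_pos: [0.4933, -0.3576, 0.2175]
eef_rot: [3.141, -0.0, 1.165]
force: [0.2, -0.1, 0.4]
grip_width: 0.0945
```

Request:
arm_command --plan '[1,0,0,0,0,1,0,0,0,0,1,0,0,0,0,1,0,0,0,0,1,0,0,0,0,1,0,0,0,0]' --newtons 40

```text
time_s: 5.05
ee_pos: [0.4931, -0.3589, 0.2173]
eef_rot: [3.14, 0.0, 1.164]
force: [3.6, -2.4, 3.4]
grip_width: 0.0597
```

Request:
arm_command --plan '[1,0,0,0.1,0,1,0,0,0.2,0,1,0,0,0.28,0,1,0.01,0.1,0.28,0.02,1,0.02,0.2,0.28,0.05,1,0.03,0.32,0.28,0.08,1,0.04,0.44,0.28,0.12,1,0.05,0.56,0.28,0.16,1,0.06,0.68,0.28,0.2,1,0.063,0.8,0.28,0.207,1,0.063,0.89,0.28,0.207,1,0.063,0.93,0.28,0.207,1,0.063,0.939,0.28,0.207,1,0.063,0.939,0.28,0.207,1,0.063,0.939,0.28,0.207]'

```text
time_s: 6.55
ee_pos: [0.5179, 0.016, 0.3282]
eef_rot: [-3.14, 0.0, 1.597]
force: [-0.9, 0.3, -8.1]
grip_width: 0.0594
```

```bash
python3 - <<'E'
from h import *
np.set_printoptions(precision=4,suppress=True)
o=sensors.get_obs();print(o['ee_pos'],o['eef_rot'],o['force'],o['grip_width'],o['time_s'])
im=snap('wrist','w2.png')
im=snap('top','t2.png');cv2.imwrite('pics/t2z.png',cv2.resize(im[180:270,110:320],None,fx=3.8,fy=3.8,interpolation=cv2.INTER_CUBIC))
E
```

```text
[0.5179 0.016  0.3282] [-3.1404  0.0002  1.5966] [-0.9074  0.2718 -8.1177] 0.05938002216797533 6.55
```

View pics/w2.png

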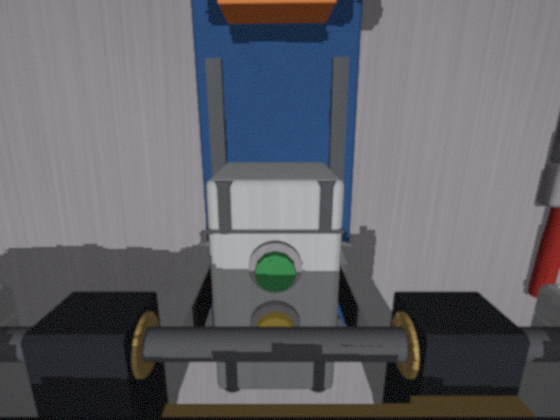

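View pics/t2z.png

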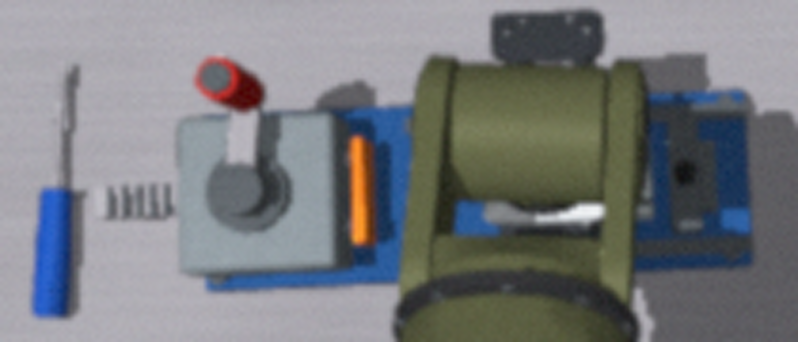

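The wrist view shows the pump over the bed. The rails are at columns of about 215 and 340 at row 60, and the pad's lower edge is near row 22. I'll check lateral alignment from these.

```bash
python3 - <<'E'
from h import *
np.set_printoptions(precision=4,suppress=True)
for r,a,b in [(62,223,331),(150,225,333)]:
    A=atz('wrist',(r,a),.036);B=atz('wrist',(r,b),.036);print(A,B,(A+B)/2)
for a in [(23,230),(23,327)]: print('pad low',atz('wrist',a,.03))
# pump near-face bottom/top edges at current height: underside .141.. top .171
z=.3282-.2173
for a in [(163,232),(163,327)]: print('pump end low',atz('wrist',a,z))
for a in [(180,209),(180,343)]: print('pump end top',atz('wrist',a,z+.06))
E
```

```text
[0.4747 0.1328 0.036 ] [0.5574 0.1348 0.036 ] [0.516  0.1338 0.036 ]
[0.4752 0.066  0.036 ] [0.5637 0.0682 0.036 ] [0.5194 0.0671 0.036 ]
pad low [0.4796 0.1613 0.03  ]
pad low [0.5534 0.1631 0.03  ]
pump end low [0.4904 0.0659 0.1109]
pump end low [0.5475 0.0674 0.1109]
pump end top [0.4882 0.0668 0.1709]
pump end top [0.5451 0.0683 0.1709]
```

Request:
arm_command --plan '[1,0,0.0125,-0.06,0,1,0,0.0125,-0.12,0,1,0,0.0125,-0.16,0,1,0,0.0125,-0.185,0,1,0,0.0125,-0.195,0,1,0,0.0125,-0.2,0,1,0,0.0125,-0.2,0,1,0,0.0125,-0.2,0]'

```text
time_s: 7.45
ee_pos: [0.5181, 0.0219, 0.2493]
eef_rot: [3.141, 0.0, 1.597]
force: [-0.5, -0.5, -7.6]
grip_width: 0.0597
```

Request:
arm_command --plan '[1,0,0,-0.004,0,1,0,0,-0.006,0,1,0,0,-0.006,0]'

```text
time_s: 7.75
ee_pos: [0.5181, 0.0219, 0.2473]
eef_rot: [3.141, 0.0, 1.598]
force: [-2.8, -1.2, 4.7]
grip_width: 0.0596
```

Request:
arm_command --plan '[-1,0,0,0,0,-1,0,0,0,0,-1,0,0,0,0,-1,0,0,0,0,-1,0,0,0,0,-1,0,0,0.1,0,-1,0,0,0.2,0,-1,0,0,0.32,0,-1,0,0,0.4,0,-1,0,0,0.4,0]'

```text
time_s: 8.75
ee_pos: [0.518, 0.0219, 0.4108]
eef_rot: [3.134, 0.0, 1.598]
force: [0.6, 0.2, -0.7]
grip_width: 0.094
```

```bash
python3 - <<'E'
from h import *
np.set_printoptions(precision=4,suppress=True)
o=sensors.get_obs();print(o['ee_pos'],o['eef_rot'],o['force'],o['grip_width'],o['time_s'])
snap('wrist','w3.png')
im=snap('scene','s3.png');cv2.imwrite('pics/s3z.png',cv2.resize(im[120:245,225:405],None,fx=4.4,fy=4.4,interpolation=cv2.INTER_CUBIC))
print(vision.pinpoint('sleeve_mid','scene'),vision.pinpoint('crank_axis','scene'))
E
```

```text
[0.518  0.0219 0.4108] [3.134  0.0004 1.5975] [ 0.5551  0.1984 -0.693 ] 0.0939921008802382 8.75
[{'at': [152.6, 360.1], 'confidence': 0.54}] [{'at': [151.0, 347.6], 'confidence': 0.58}]
```

View pics/w3.png

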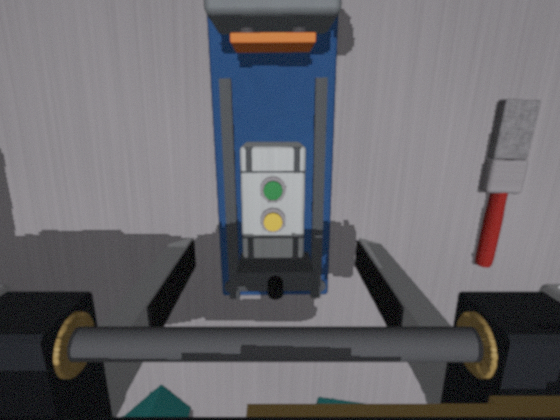

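View pics/s3z.png

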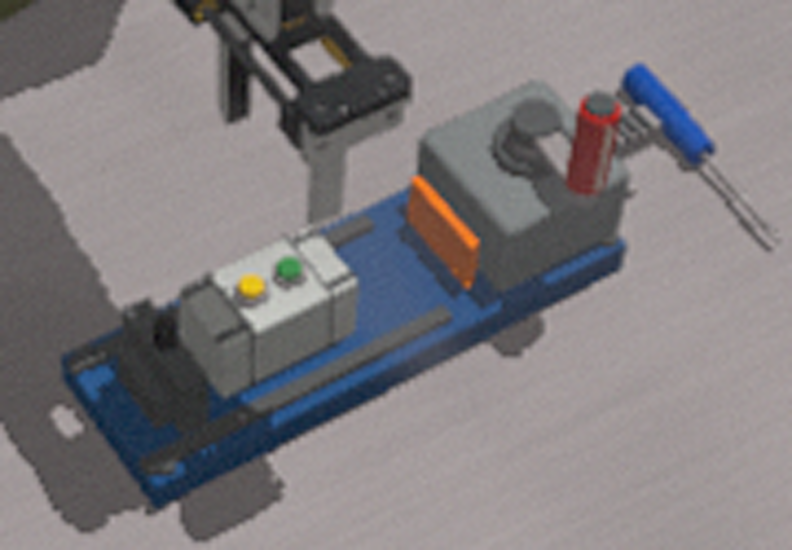

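The pump stands upright in the bed, close to the stop, with the pad well clear of it. Next I'll look at the sleeve from nearer.

Request:
arm_command --plan '[-1,0,0,0.05,0,-1,0.145,0.37,0.05,0,-1,0.145,0.37,0.05,0,-1,0.145,0.37,0.05,0,-1,0.145,0.37,0.05,0,-1,0.145,0.37,0.05,0,-1,0.145,0.37,0.05,0]'

```text
time_s: 9.65
ee_pos: [0.5759, 0.169, 0.4253]
eef_rot: [-3.14, 0.001, 1.597]
force: [-0.1, 0.0, 0.6]
grip_width: 0.0936
```

```bash
python3 - <<'E'
from h import *
np.set_printoptions(precision=4,suppress=True)
o=sensors.get_obs();print(o['ee_pos'],o['eef_rot'],o['force'],o['grip_width'],o['time_s'])
snap('wrist','w4.png')
for n,z in [('sleeve',.134),('sleeve_mid',.171),('crank_axis',.12)]:
  for s in vision.pinpoint(n,'wrist'): print(n,s,atz('wrist',s['at'],z))
E
```

```text
[0.5759 0.169  0.4253] [-3.1399  0.0006  1.597 ] [-0.1459  0.0421  0.5665] 0.09363814511164459 9.65
sleeve {'at': [135.4, 278.7], 'confidence': 0.74} [0.5768 0.2314 0.134 ]
crank_axis {'at': [126.5, 201.8], 'confidence': 0.61} [0.5119 0.2366 0.12  ]
```

View pics/w4.png

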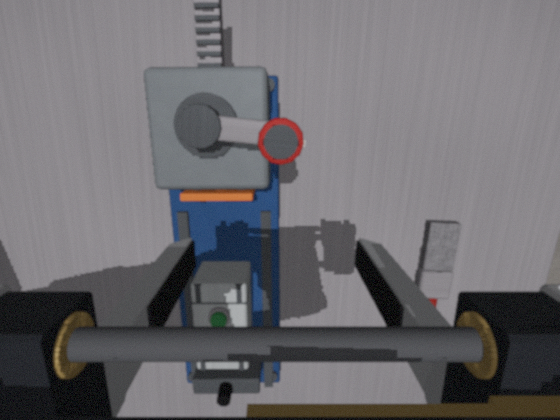

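The sleeve's top is at (141,281) and the crank hub at about (126,198).

```bash
python3 - <<'E'
from h import *
np.set_printoptions(precision=4,suppress=True)
print('sleeve',atz('wrist',(141,281),.208))
for z in (.12,.13,.14): print('hub',z,atz('wrist',(124,201),z))
for a in [(68,147),(68,267),(188,156),(186,269)]: print('gb',atz('wrist',a,.1))
print('pad',atz('wrist',(200,182),.076),atz('wrist',(200,253),.076))
E
```

```text
sleeve [0.5776 0.2324 0.208 ]
hub 0.12 [0.5113 0.2387 0.12  ]
hub 0.13 [0.5135 0.2389 0.13  ]
hub 0.14 [0.5157 0.2392 0.14  ]
gb [0.4619 0.2841 0.1   ]
gb [0.5658 0.2866 0.1   ]
gb [0.4621 0.1779 0.1   ]
gb [0.5696 0.1825 0.1   ]
pad [0.4794 0.1605 0.076 ] [0.5529 0.1623 0.076 ]
```

Request:
arm_command --plan '[-1,0.004,0.158,0,0,-1,0.004,0.158,0,0,-1,0.004,0.158,0,0,-1,0.004,0.158,-0.07,0,-1,0.004,0.158,-0.13,0,-1,0.004,0.158,-0.175,0,-1,0.004,0.158,-0.175,0,-1,0.004,0.158,-0.175,0,1,0.004,0.158,-0.175,0,1,0.004,0.158,-0.175,0,1,0.004,0.158,-0.175,0,1,0.004,0.158,-0.175,0,1,0.004,0.158,-0.175,0,1,0.004,0.158,-0.175,0,1,0.004,0.158,-0.175,0]' --newtons 40

```text
time_s: 11.35
ee_pos: [0.5776, 0.2331, 0.3562]
eef_rot: [-3.142, 0.0, 1.597]
force: [0.4, 0.3, -0.8]
grip_width: 0.0415
```

```bash
python3 - <<'E'
from h import *
np.set_printoptions(precision=4,suppress=True)
o=sensors.get_obs();print(o['ee_pos'],o['eef_rot'],o['force'],o['moment'],o['grip_width'],o['time_s'])
snap('wrist','w5.png')
E
```

```text
[0.5776 0.2331 0.3562] [-3.1415  0.      1.5974] [ 0.3939  0.3387 -0.769 ] [-0.0706 -0.0027 -0.0203] 0.041464130548993054 11.35
```

View pics/w5.png

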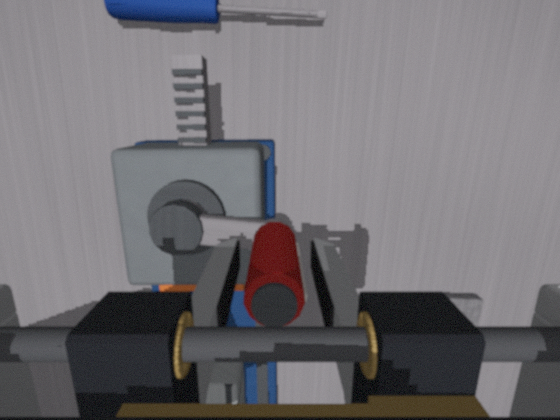

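The fingers straddle the sleeve but are still closing.

Request:
arm_command --plan '[1,0,0,0,0,1,0,0,0,0,1,0,0,0,0,1,0,0,0,0,1,0,0,0,0]'

```text
time_s: 11.9
ee_pos: [0.5774, 0.2331, 0.3562]
eef_rot: [-3.141, 0.0, 1.597]
force: [-5.4, -0.6, 1.4]
grip_width: 0.0274
```

```bash
cat > tab.py <<'E'
import numpy as np,sys
r=.065
def tab(th0,ths):  # scaled rows relative to th0
    for t in ths: print("1, %.3f, %.3f, 0, 0,"%(r*(np.cos(t)-np.cos(th0))/.4,-r*(np.sin(t)-np.sin(th0))/.4))
if __name__=='__main__':
    a=[float(x) for x in sys.argv[1:]]
    tab(a[0],np.arange(a[0]+a[2],a[1]+1e-6,a[2]))
E
python3 tab.py .05 1.3 .125
```

```text
1, -0.002, -0.020, 0, 0,
1, -0.007, -0.040, 0, 0,
1, -0.014, -0.059, 0, 0,
1, -0.024, -0.077, 0, 0,
1, -0.035, -0.093, 0, 0,
1, -0.049, -0.108, 0, 0,
1, -0.064, -0.122, 0, 0,
1, -0.081, -0.133, 0, 0,
1, -0.100, -0.142, 0, 0,
1, -0.119, -0.148, 0, 0,
```

Request:
arm_command --plan '[1,-0.002,-0.02,0,0,1,-0.007,-0.04,0,0,1,-0.014,-0.059,0,0,1,-0.024,-0.077,0,0,1,-0.035,-0.093,0,0]'

```text
time_s: 12.4
ee_pos: [0.5632, 0.1965, 0.3562]
eef_rot: [3.142, -0.003, 1.598]
force: [-4.6, 12.0, -0.4]
grip_width: 0.027
```

Request:
arm_command --plan '[1,-0.014,-0.015,0,0,1,-0.029,-0.029,0,0,1,-0.046,-0.04,0,0,1,-0.065,-0.049,0,0,1,-0.084,-0.055,0,0]'

```text
time_s: 12.9
ee_pos: [0.5298, 0.1746, 0.3563]
eef_rot: [3.14, -0.003, 1.598]
force: [4.0, 12.2, -4.0]
grip_width: 0.0274
```

The measured points fit a 65 mm circle centred at (0.5126, 0.2373), which agrees with the hub seen in the images. I'll use that centre from here.

```bash
cat > tab2.py <<'E'
import numpy as np,sys
C=np.array([.5126,.2373]);r=.065
cx,cy,a,b,n=[float(x) for x in sys.argv[1:6]]
out=[]
for t in np.linspace(a,b,int(n)+1)[1:]:
    p=(C+r*np.array([np.cos(t),-np.sin(t)])-[cx,cy])/.4
    out.append("1, %.3f, %.3f, 0, 0"%tuple(p))
print(", ".join(out)); print('last cmd',C+r*np.array([np.cos(b),-np.sin(b)]))
E
python3 tab2.py .5299 .1730 1.3 5.1 19
```

```text
1, -0.032, -0.001, 0, 0, 1, -0.064, -0.000, 0, 0, 1, -0.096, 0.007, 0, 0, 1, -0.125, 0.020, 0, 0, 1, -0.152, 0.040, 0, 0, 1, -0.173, 0.063, 0, 0, 1, -0.190, 0.091, 0, 0, 1, -0.201, 0.122, 0, 0, 1, -0.206, 0.154, 0, 0, 1, -0.204, 0.186, 0, 0, 1, -0.195, 0.218, 0, 0, 1, -0.181, 0.247, 0, 0, 1, -0.161, 0.273, 0, 0, 1, -0.137, 0.294, 0, 0, 1, -0.108, 0.310, 0, 0, 1, -0.078, 0.320, 0, 0, 1, -0.045, 0.323, 0, 0, 1, -0.013, 0.320, 0, 0, 1, 0.018, 0.311, 0, 0
last cmd [0.53716855 0.29747795]
```

Request:
arm_command --plan '[1,-0.032,-0.001,0,0,1,-0.064,0,0,0,1,-0.096,0.007,0,0,1,-0.125,0.02,0,0,1,-0.152,0.04,0,0,1,-0.173,0.063,0,0,1,-0.19,0.091,0,0,1,-0.201,0.122,0,0,1,-0.206,0.154,0,0]'

```text
time_s: 13.8
ee_pos: [0.4473, 0.2353, 0.3562]
eef_rot: [-3.142, 0.002, 1.597]
force: [3.6, -7.2, -1.9]
grip_width: 0.0275
```

```bash
python3 tab2.py .4475 .2346 3.1 6.3 16
```

```text
1, 0.002, 0.032, 0, 0, 1, 0.011, 0.064, 0, 0, 1, 0.025, 0.093, 0, 0, 1, 0.045, 0.119, 0, 0, 1, 0.069, 0.140, 0, 0, 1, 0.098, 0.156, 0, 0, 1, 0.128, 0.166, 0, 0, 1, 0.161, 0.169, 0, 0, 1, 0.193, 0.166, 0, 0, 1, 0.224, 0.157, 0, 0, 1, 0.253, 0.142, 0, 0, 1, 0.278, 0.121, 0, 0, 1, 0.298, 0.096, 0, 0, 1, 0.313, 0.068, 0, 0, 1, 0.323, 0.036, 0, 0, 1, 0.325, 0.004, 0, 0
last cmd [0.57759081 0.2362071 ]
```

Tangential force is about 7 N, which is free turning. Continuing.

Request:
arm_command --plan '[1,0.002,0.032,0,0,1,0.011,0.064,0,0,1,0.025,0.093,0,0,1,0.045,0.119,0,0,1,0.069,0.14,0,0,1,0.098,0.156,0,0,1,0.128,0.166,0,0,1,0.161,0.169,0,0,1,0.193,0.166,0,0,1,0.224,0.157,0,0,1,0.253,0.142,0,0,1,0.278,0.121,0,0,1,0.298,0.096,0,0,1,0.313,0.068,0,0,1,0.323,0.036,0,0,1,0.325,0.004,0,0]'

```text
time_s: 15.4
ee_pos: [0.5776, 0.2372, 0.3562]
eef_rot: [-3.141, -0.002, 1.598]
force: [-6.0, 7.2, 1.5]
grip_width: 0.0272
```

```bash
python3 - <<'E'
from h import *
np.set_printoptions(precision=4,suppress=True)
im=snap('scene','s6.png');cv2.imwrite('pics/s6z.png',cv2.resize(im[120:245,225:405],None,fx=4.4,fy=4.4,interpolation=cv2.INTER_CUBIC))
o=sensors.get_obs();print(o['ee_pos'],o['force'],o['time_s'])
E
python3 tab2.py .5775 .2362 6.3 9.5 16
```

```text
[0.5776 0.2357 0.3562] [-6.0467  2.5802  2.5348] 15.45
1, -0.004, -0.032, 0, 0, 1, -0.014, -0.063, 0, 0, 1, -0.030, -0.091, 0, 0, 1, -0.051, -0.116, 0, 0, 1, -0.077, -0.135, 0, 0, 1, -0.106, -0.150, 0, 0, 1, -0.137, -0.158, 0, 0, 1, -0.170, -0.160, 0, 0, 1, -0.202, -0.155, 0, 0, 1, -0.232, -0.144, 0, 0, 1, -0.260, -0.127, 0, 0, 1, -0.284, -0.105, 0, 0, 1, -0.303, -0.079, 0, 0, 1, -0.316, -0.049, 0, 0, 1, -0.323, -0.017, 0, 0, 1, -0.324, 0.015, 0, 0
last cmd [0.44778381 0.24218482]
```

View pics/s6z.png

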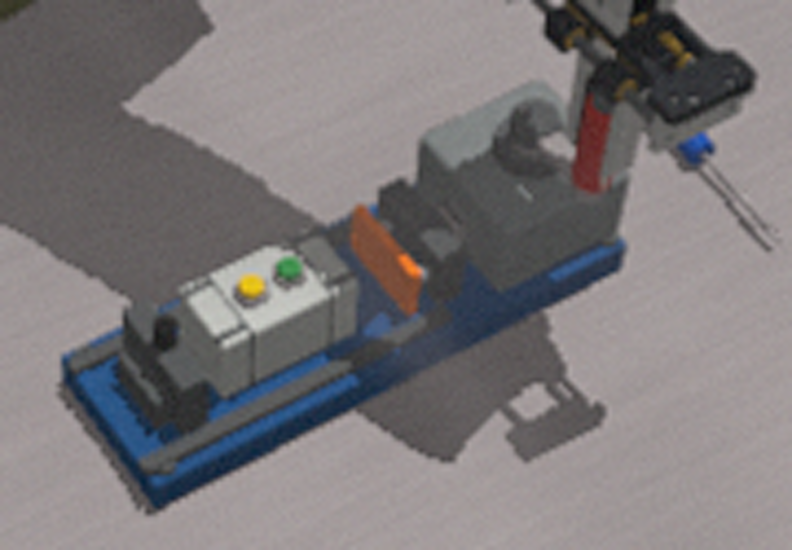

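After a turn the pad has moved about 50 mm. It is still about 30 mm short of the pump.

Request:
arm_command --plan '[1,-0.004,-0.032,0,0,1,-0.014,-0.063,0,0,1,-0.03,-0.091,0,0,1,-0.051,-0.116,0,0,1,-0.077,-0.135,0,0,1,-0.106,-0.15,0,0,1,-0.137,-0.158,0,0,1,-0.17,-0.16,0,0,1,-0.202,-0.155,0,0,1,-0.232,-0.144,0,0,1,-0.26,-0.127,0,0,1,-0.284,-0.105,0,0,1,-0.303,-0.079,0,0,1,-0.316,-0.049,0,0,1,-0.323,-0.017,0,0,1,-0.324,0.015,0,0]'

```text
time_s: 17.05
ee_pos: [0.4476, 0.243, 0.3562]
eef_rot: [-3.141, 0.002, 1.597]
force: [-0.1, -7.2, 0.6]
grip_width: 0.0276
```

```bash
python3 - <<'E'
from h import *
np.set_printoptions(precision=4,suppress=True)
im=snap('scene','s7.png');cv2.imwrite('pics/s7z.png',cv2.resize(im[120:245,225:405],None,fx=4.4,fy=4.4,interpolation=cv2.INTER_CUBIC))
o=sensors.get_obs();print(o['ee_pos'],o['force'],o['time_s'])
E
python3 tab2.py .4479 .2422 9.5 11.5 10
```

```text
[0.4477 0.2443 0.3563] [-5.5965 -1.4843  1.5842] 17.1
1, 0.005, 0.032, 0, 0, 1, 0.017, 0.062, 0, 0, 1, 0.035, 0.089, 0, 0, 1, 0.058, 0.112, 0, 0, 1, 0.084, 0.131, 0, 0, 1, 0.114, 0.143, 0, 0, 1, 0.146, 0.150, 0, 0, 1, 0.179, 0.149, 0, 0, 1, 0.210, 0.143, 0, 0, 1, 0.240, 0.130, 0, 0
last cmd [0.54401481 0.29420439]
```

View pics/s7z.png

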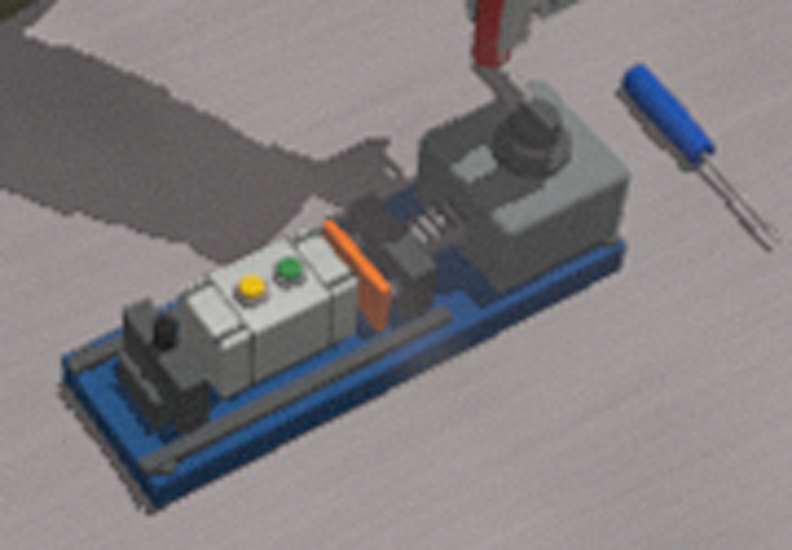

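The pad is now about 10 mm from the pump.

Request:
arm_command --plan '[1,0.005,0.032,0,0,1,0.017,0.062,0,0,1,0.035,0.089,0,0,1,0.058,0.112,0,0,1,0.084,0.131,0,0,1,0.114,0.143,0,0,1,0.146,0.15,0,0,1,0.179,0.149,0,0]'

```text
time_s: 17.9
ee_pos: [0.5199, 0.3027, 0.3562]
eef_rot: [-3.14, 0.0, 1.598]
force: [-7.8, -3.5, 3.0]
grip_width: 0.0273
```

```bash
python3 - <<'E'
from h import *
np.set_printoptions(precision=4,suppress=True)
im=snap('scene','s8.png');cv2.imwrite('pics/s8z.png',cv2.resize(im[120:245,225:405],None,fx=4.4,fy=4.4,interpolation=cv2.INTER_CUBIC))
o=sensors.get_obs();print(o['ee_pos'],o['force'],o['time_s'])
E
python3 tab2.py .5195 .3018 11.1 11.7 4
```

```text
[0.5212 0.3023 0.3562] [0.5636 0.5983 3.1482] 17.95
1, 0.024, -0.004, 0, 0, 1, 0.047, -0.012, 0, 0, 1, 0.068, -0.023, 0, 0, 1, 0.088, -0.037, 0, 0
last cmd [0.55469376 0.28682893]
```

View pics/s8z.png

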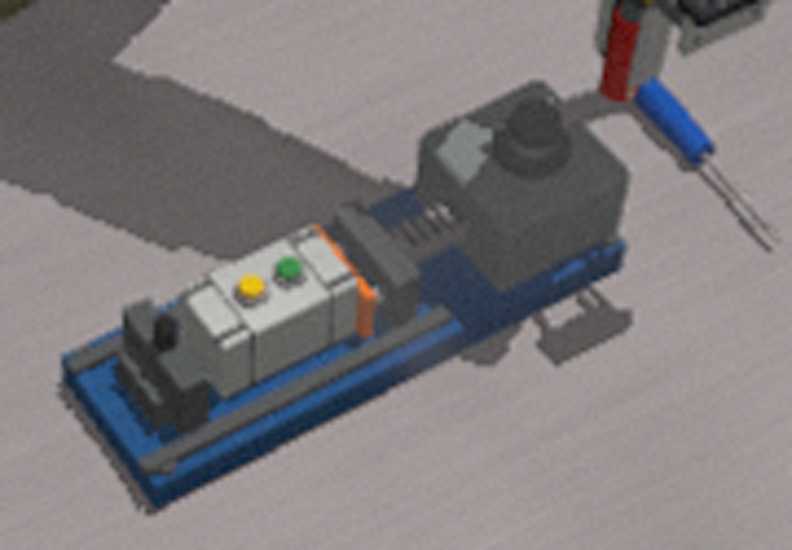

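The pad has just reached the pump. From here I'll use short steps and watch the force at the end of each.

Request:
arm_command --plan '[1,0.024,-0.004,0,0,1,0.047,-0.012,0,0,1,0.068,-0.023,0,0,1,0.088,-0.037,0,0]'

```text
time_s: 18.35
ee_pos: [0.5545, 0.2878, 0.3562]
eef_rot: [-3.14, -0.0, 1.598]
force: [-9.5, -1.7, 3.1]
grip_width: 0.027
```

```bash
python3 tab2.py .5547 .2868 11.7 12.3 4
```

```text
1, 0.017, -0.017, 0, 0, 1, 0.032, -0.037, 0, 0, 1, 0.043, -0.058, 0, 0, 1, 0.052, -0.081, 0, 0
last cmd [0.57530762 0.25441007]
```

Request:
arm_command --plan '[1,0.017,-0.017,0,0,1,0.032,-0.037,0,0,1,0.043,-0.058,0,0,1,0.052,-0.081,0,0]'

```text
time_s: 18.75
ee_pos: [0.5752, 0.2557, 0.3562]
eef_rot: [-3.141, -0.001, 1.598]
force: [-9.5, 5.0, 2.4]
grip_width: 0.0276
```

```bash
python3 - <<'E'
from h import *
np.set_printoptions(precision=4,suppress=True)
im=snap('scene','s9.png');cv2.imwrite('pics/s9z.png',cv2.resize(im[120:245,225:405],None,fx=4.4,fy=4.4,interpolation=cv2.INTER_CUBIC))
o=sensors.get_obs();print(o['ee_pos'],o['force'],o['time_s'])
E
python3 tab2.py .5755 .2544 12.3 12.75 3
```

```text
[0.5756 0.2544 0.3562] [-7.0405  2.4327  1.9004] 18.8
1, 0.004, -0.024, 0, 0, 1, 0.005, -0.048, 0, 0, 1, 0.003, -0.072, 0, 0
last cmd [0.57650718 0.22543106]
```

View pics/s9z.png

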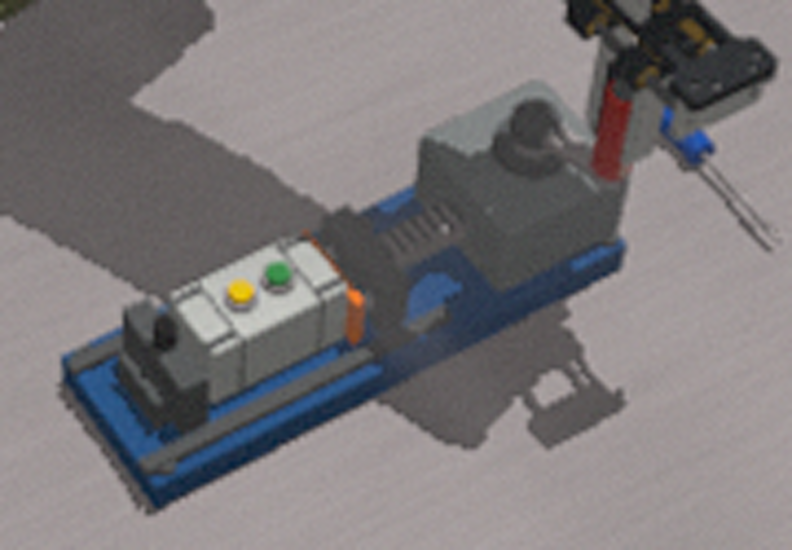

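The pad is pushing the pump towards the stop and a few millimetres remain. Tangential force is about 7 N, still close to free.

Request:
arm_command --plan '[1,0.004,-0.024,0,0,1,0.005,-0.048,0,0,1,0.003,-0.072,0,0]'

```text
time_s: 19.1
ee_pos: [0.5765, 0.2269, 0.3562]
eef_rot: [3.141, -0.002, 1.598]
force: [-4.3, 8.4, 0.0]
grip_width: 0.0274
```

```bash
python3 tab2.py .5767 .2256 12.75 13.2 3
```

```text
1, -0.007, -0.024, 0, 0, 1, -0.016, -0.046, 0, 0, 1, -0.029, -0.067, 0, 0
last cmd [0.56498246 0.19881522]
```

Request:
arm_command --plan '[1,-0.007,-0.024,0,0,1,-0.016,-0.046,0,0,1,-0.029,-0.067,0,0]'

```text
time_s: 19.4
ee_pos: [0.565, 0.1999, 0.3563]
eef_rot: [3.14, -0.002, 1.598]
force: [2.0, 7.6, -2.4]
grip_width: 0.0277
```

```bash
python3 - <<'E'
from h import *
np.set_printoptions(precision=4,suppress=True)
im=snap('scene','s10.png');cv2.imwrite('pics/s10z.png',cv2.resize(im[120:245,225:405],None,fx=4.4,fy=4.4,interpolation=cv2.INTER_CUBIC))
o=sensors.get_obs();print(o['ee_pos'],o['force'],o['time_s'])
E
python3 tab2.py .5651 .1988 13.2 13.5 2
```

```text
[0.5645 0.199  0.3563] [-0.8033  3.1866 -0.975 ] 19.45
1, -0.016, -0.018, 0, 0, 1, -0.035, -0.034, 0, 0
last cmd [0.55126984 0.18505401]
```

View pics/s10z.png

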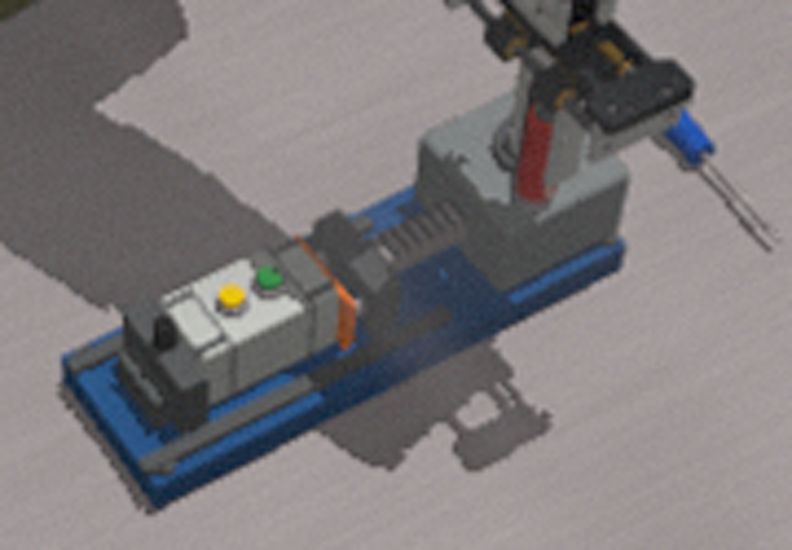

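Request:
arm_command --plan '[1,-0.016,-0.018,0,0,1,-0.035,-0.034,0,0]'

```text
time_s: 19.65
ee_pos: [0.5512, 0.1861, 0.3563]
eef_rot: [3.138, -0.001, 1.597]
force: [6.5, 5.2, -3.8]
grip_width: 0.0273
```

```bash
python3 tab2.py .5511 .1852 13.5 13.8 2
```

```text
1, -0.020, -0.013, 0, 0, 1, -0.042, -0.023, 0, 0
last cmd [0.53410297 0.17595978]
```

Request:
arm_command --plan '[1,-0.02,-0.013,0,0,1,-0.042,-0.023,0,0]'

```text
time_s: 19.85
ee_pos: [0.5344, 0.1768, 0.3563]
eef_rot: [3.138, -0.001, 1.597]
force: [7.6, 5.7, -5.2]
grip_width: 0.0274
```

```bash
python3 - <<'E'
from h import *
np.set_printoptions(precision=4,suppress=True)
im=snap('scene','s11.png');cv2.imwrite('pics/s11z.png',cv2.resize(im[140:245,225:345],None,fx=5.5,fy=5.5,interpolation=cv2.INTER_CUBIC))
o=sensors.get_obs();print(o['ee_pos'],o['force'],o['time_s'])
E
python3 tab2.py .5343 .1760 13.8 14.1 2
```

```text
[0.5335 0.1765 0.3563] [ 2.7011  1.8989 -3.8047] 19.9
1, -0.024, -0.006, 0, 0, 1, -0.048, -0.009, 0, 0
last cmd [0.5150153  0.17234489]
```

View pics/s11z.png

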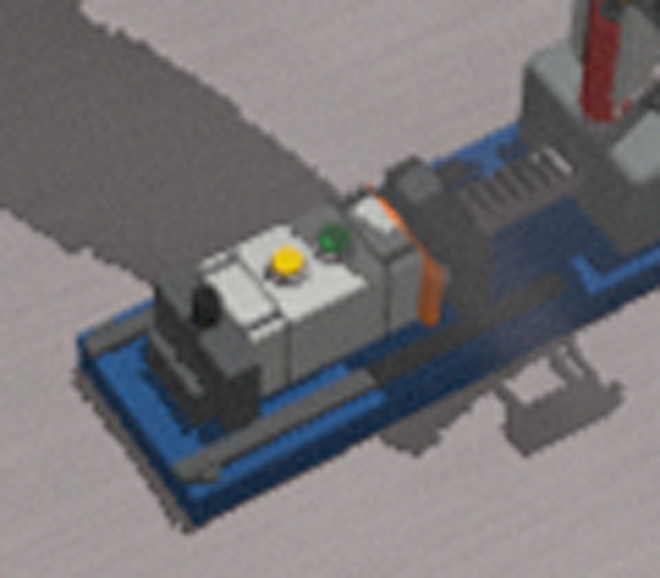

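Request:
arm_command --plan '[1,-0.024,-0.006,0,0,1,-0.048,-0.009,0,0]'

```text
time_s: 20.1
ee_pos: [0.5154, 0.173, 0.3563]
eef_rot: [3.137, -0.0, 1.597]
force: [12.1, 2.2, -5.4]
grip_width: 0.0271
```

```bash
python3 tab2.py .5151 .1724 14.1 14.4 2
```

```text
1, -0.025, 0.001, 0, 0, 1, -0.048, 0.005, 0, 0
last cmd [0.49571187 0.17453224]
```

Tangential force is now about 12 N against 7 N free, so the clamp is biting at roughly 30–40 N. I'll take one small step to confirm.

Request:
arm_command --plan '[1,-0.016,0,0,0]'

```text
time_s: 20.2
ee_pos: [0.5088, 0.173, 0.3563]
eef_rot: [3.137, -0.0, 1.597]
force: [12.1, 0.2, -7.4]
grip_width: 0.0271
```

```bash
python3 - <<'E'
from h import *
np.set_printoptions(precision=4,suppress=True)
for c in ['top','scene']:
    im=snap(c,c+'12.png')
o=sensors.get_obs();print(o['ee_pos'],o['force'],o['time_s'])
im=cv2.imread('pics/scene12.png');cv2.imwrite('pics/s12z.png',cv2.resize(im[140:245,225:345],None,fx=5.5,fy=5.5,interpolation=cv2.INTER_CUBIC))
im=cv2.imread('pics/top12.png');cv2.imwrite('pics/t12z.png',cv2.resize(im[180:270,110:320],None,fx=3.8,fy=3.8,interpolation=cv2.INTER_CUBIC))
E
```

```text
[0.5086 0.1731 0.3563] [ 4.2571 -1.7499 -3.9415] 20.3
```

View pics/s12z.png

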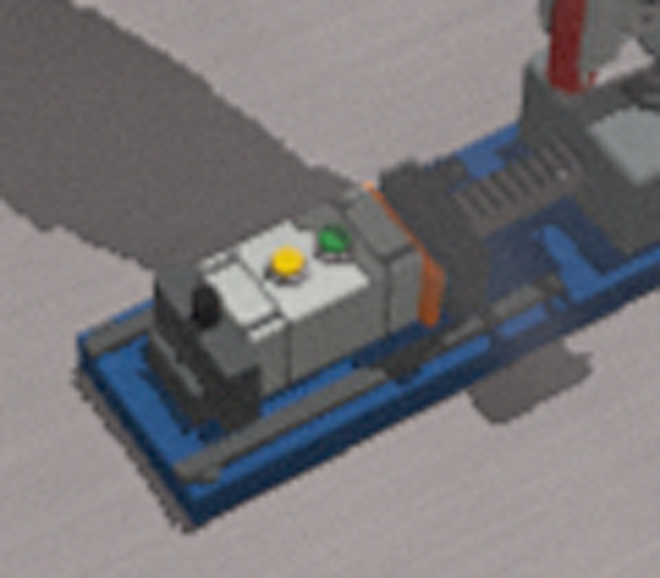

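View pics/t12z.png

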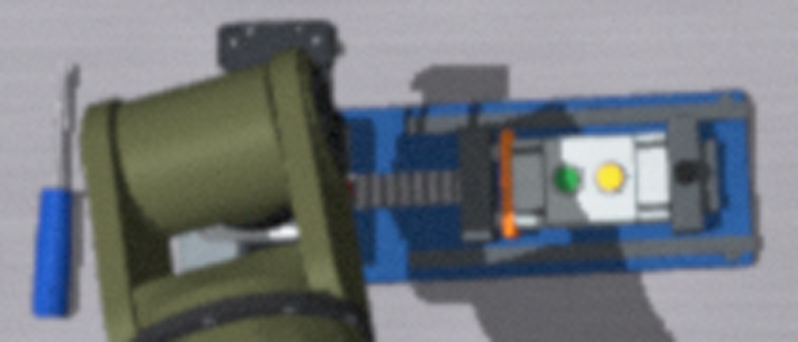

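The yellow port has stayed put since the 13.2–13.8 rad pictures, so the pump is against the stop. The force rise of about 5 N means roughly 40 N of clamping, which is firm, so I'm letting go now.

Request:
arm_command --plan '[1,0.001,0,0,0,-1,0.001,0,0,0,-1,0.001,0,0,0,-1,0.001,0,0,0,-1,0.001,0,0,0,-1,0.001,0,0,0,-1,0.001,0,0,0,-1,0.001,0,0,0,-1,0.001,0,0,0,-1,0.001,0,0,0]'

```text
time_s: 21.3
ee_pos: [0.5092, 0.1735, 0.3562]
eef_rot: [3.142, -0.0, 1.597]
force: [0.2, -0.3, 0.6]
grip_width: 0.0937
```

Request:
arm_command --plan '[-1,0,0,0.06,0,-1,0,0,0.14,0,-1,0,0,0.24,0,-1,0,0,0.3,0,-1,-0.2,0.1,0.3,0,-1,-0.4,0.2,0.3,0,-1,-0.4,0.2,0.3,0,-1,-0.4,0.2,0.3,0,-1,-0.4,0.2,0.3,0,-1,-0.4,0.2,0.3,0]'

```text
time_s: 22.3
ee_pos: [0.3491, 0.2536, 0.4765]
eef_rot: [3.141, -0.0, 1.599]
force: [-0.1, -0.2, 0.6]
grip_width: 0.094
```

```bash
python3 - <<'E'
from h import *
np.set_printoptions(precision=4,suppress=True)
for c in ['top','scene']:
    im=snap(c,c+'13.png')
o=sensors.get_obs();print(o['ee_pos'],o['force'],o['grip_width'],o['time_s'])
im=cv2.imread('pics/scene13.png');cv2.imwrite('pics/s13z.png',cv2.resize(im[120:245,225:405],None,fx=4.4,fy=4.4,interpolation=cv2.INTER_CUBIC))
im=cv2.imread('pics/top13.png');cv2.imwrite('pics/t13z.png',cv2.resize(im[180:270,110:320],None,fx=3.8,fy=3.8,interpolation=cv2.INTER_CUBIC))
E
```

```text
[0.3499 0.2532 0.4762] [-0.6794  0.0697  0.7845] 0.0942001769179105 22.4
```

View pics/s13z.png

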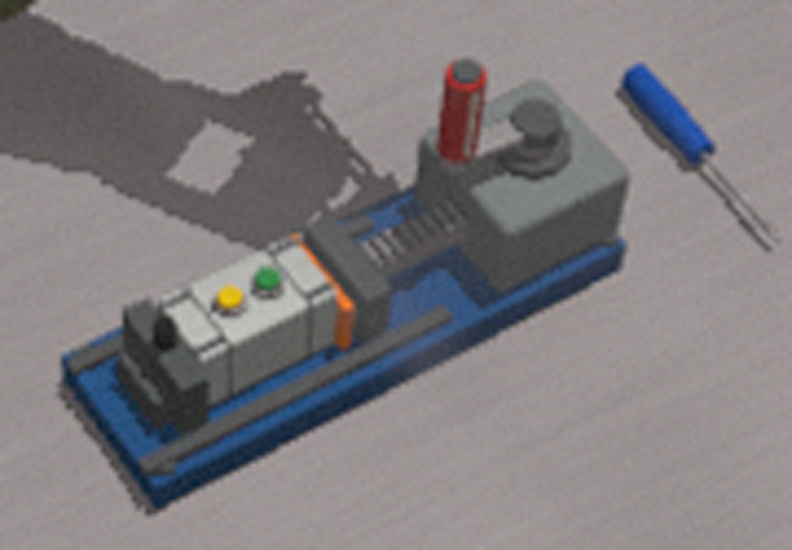

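View pics/t13z.png

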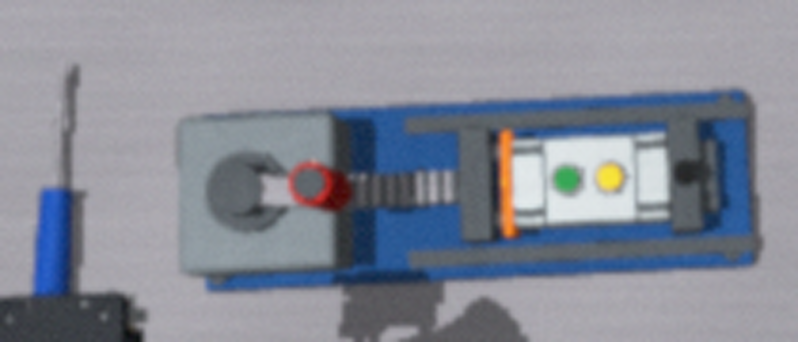

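The pump sits square between the pad and the stop. The crank has stayed where it was left, and the arm is clear of everything.

```bash
python3 -c "
from h import *
print(job.hand_in())"
```

```text
the job is handed in; nothing more can be done
None
```

The gear pump is clamped in the blue clamp and the job is handed in at about 22 s; no verdict was reported.

- **Placing:** I set the grey pump upright and lengthwise in the bed, about 12–17 mm short of the end stop, and let go of it.
- **Winding:** I held the crank by its sleeve and wound it clockwise about 2.25 turns. The force at the sleeve rose from about 7 N turning free to about 12 N. That points to about 40 N of clamping, inferred from the crank force because the clamp force itself was never measured. Then I let go.
- **Last checks:** The final pictures show the pump square between the pad and the stop, and the crank where I left it. They show the arm clear of everything, with wrist force near zero. The pump stopped moving in the pictures before the last half radian or more of winding, so it was already against the stop.
- **Left alone:** I kept the arm well clear of the brush, the screwdriver, the beaker and the turquoise decoys. I did not measure where they were at the end.
- **Disagreement:** Two readings of the pad's starting position differed by about 8 mm (67 mm and 75 mm). I relied on the feel of the crank and the pictures, so it did not affect the result.

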